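Swap the work lamp for the battery charger on the charging board

TASK

The work lamp is charged: without lifting it, slide it off the green-outlined charging place onto the empty blue-outlined place, then slide the charger, also without lifting it, from its white outline to stand squarely inside the green one. Then take the battery pack, press it flush into the charger's leaning cradle, and last push the red power lever fully over to its far side. Keep the lamp and charger upright, and leave the multimeter, tape measure and screwdriver alone.

Things in the scene. Friction and masses are not known exactly. Their poses are not given: they have to be found in the camera images.
- board: grey charging board fixed to the bench, 190 mm (own x) by 500 mm (own y), 4 mm thick; the three marked places lie on it in a row along its y, 160 mm apart, their axes along the board's, the green one in the middle, the blue and the white one at its two sides (either way round). Origin: centre of its underside
- place_charge: charging place: green outline with a flat brass patch, flat on the board, 170 mm (own x) by 110 mm (own y). Origin: its centre, on the board's top face (4 mm above the bench)
- place_free: empty place: blue outline, 170 mm (own x) by 110 mm (own y), flat. Origin: its centre, on the board's top face
- place_park: the charger's parking place: white outline, 170 mm (own x) by 110 mm (own y), flat. Origin: its centre, on the board's top face
- lamp: round work lamp, loose, about 0.45 kg, standing on the green place at the start: black base 100 mm in diameter and 22 mm high, clear lens 80 mm in diameter up to 36 mm, and on its axis an orange grip post 30 mm in diameter from 36 to 82 mm above the underside. Origin: centre of its underside; z is its axis
- charger: charger, loose, about 0.65 kg, on the white place at first: black base 150 mm (own x) by 90 mm (own y); red upright handle post 26 mm (x) by 24 mm (y), top 78 mm above the underside, centred at x = -58 mm, y = 0 (the robot's side); leaning open-topped grey cradle (the dock) on the far side, leaning away from the post, its rim is up to 93 mm high. Origin: centre of its underside
- dock: the charger's cradle, part of the charger: a recess 25 mm deep, 98 mm (own x) by 66 mm (own y) at the floor; its lip flares over the upper 12 mm to 111 by 79 mm inside; walls 6 mm thick. It opens along its own z, which leans 0.48 rad (27.5 degrees) from vertical towards the charger's +x (away from the robot). Origin: centre of the recess floor, at x = +12, y = 0, z = 42 mm of the charger
- pack: black battery pack with a yellow band, loose block of about 0.45 kg, 84 mm (own x) by 54 mm (own y) by 70 mm high, standing on the bench. Origin: centre of its underside. It goes foot first into the dock, long side along the dock's x, either way round, until its underside lies on the recess floor with 7 mm of play at each end, 6 mm at each side; 45 mm stay outside
- multimeter: bystander: yellow multimeter 130 x 70 x 35 mm, lying. Origin: centre of its underside
- tape: bystander: black tape measure 75 x 45 x 65 mm. Origin: centre of its underside
- screwdriver: bystander: screwdriver lying on the bench. Origin: on its underside
- power (a joint): red-tipped power lever on the switch box: 0 = leaning 0.5 rad towards the robot's side (-x of the box), off; 1.0 rad = leaning 0.5 rad to the far side (+x of the box), fully on, against its stop. It starts at 0 to 0.15, swings in the box's x-z plane and stays where it is left; a push of about 1 N on the tip moves it
- power_base: white switch box 70 mm (own x) by 50 mm (own y) by 25 mm high, fixed to the bench. Origin: centre of its underside; the lever's pivot lies 22 mm above it
- power_tip (a point): centre of the red ball, 26 mm in diameter, at the end of the power lever, 80 mm from the pivot; it is 92 mm above the bench at either end of the swing, 102 mm when upright
Not all that is in view belongs to the job. What is shaped like the lamp but pink is not meant.

How it is judged (in metres and radians):
On the way, in this order (a step that is already met when the one before it is completed fails the run):
1. the lamp stands upright and at rest inside the blue outline (x of lamp in the frame of place_free between -0.04 and 0.04 m and y of lamp in the frame of place_free between -0.02 and 0.02 m and angle between lamp's own z axis and vertical below 0.08 rad and linear speed of lamp below 0.02 m/s), for 0.2 s.
2. the charger stands squarely inside the green outline, at rest (x of charger in the frame of place_charge between -0.018 and 0.018 m and y of charger in the frame of place_charge between -0.018 and 0.018 m and angle between the x axis of charger and the x axis of place_charge, either way round below 0.15 rad and angle between charger's own z axis and vertical below 0.06 rad and linear speed of charger below 0.02 m/s), for 0.2 s.
3. the pack sits flush on the floor of the cradle while the gripper holds or presses it (x of pack in the frame of dock between -0.01 and 0.01 m and y of pack in the frame of dock between -0.008 and 0.008 m and z of pack in the frame of dock between -0.004 and 0.004 m and angle between the z axis of pack and the z axis of dock, either way round below 0.07 rad and linear speed of pack below 0.02 m/s and contact force between the fingers and pack above 1 N), for 0.1 s.
4. the power lever is pushed over to on (value of joint power above 0.8 rad), for 0.2 s.
At the end, for the whole second after the job is handed in: At rest: lamp upright in the blue outline (centre within 40 mm along its x, 20 mm along its y); charger in the green one (18 mm each way, 0.15 rad square, 0.06 rad upright); pack flush in the cradle (4 mm of the floor, 10 by 8 mm of centre, 0.07 rad); power lever above 0.8 rad (all of step 1 and all of step 2 and x of pack in the frame of dock between -0.01 and 0.01 m and y of pack in the frame of dock between -0.008 and 0.008 m and z of pack in the frame of dock between -0.004 and 0.004 m and angle between the z axis of pack and the z axis of dock, either way round below 0.07 rad and linear speed of pack below 0.02 m/s and value of joint power above 0.8 rad); the robot touches nothing.
It fails at once if the lamp is lifted (more than 12 mm off the board) or tipped (more than 0.25 rad) (height (world z) of lamp above 0.016 m or angle between lamp's own z axis and vertical above 0.25 rad).
It fails at once if the charger is lifted (more than 12 mm off the board) or tipped (more than 0.2 rad) (height (world z) of charger above 0.016 m or angle between charger's own z axis and vertical above 0.2 rad).
It fails at once if a bystander (multimeter, tape measure or screwdriver) is moved more than 25 mm (distance of any of multimeter, tape, screwdriver from where it was at the start of the episode above 0.025 m).
It also fails if it takes over 72 s, if anything falls off the work surface, if the arm or the gripper's body presses on something with over 40 N, if the wrist force passes 120 N, or if a joint passes its speed limit or range.

ROBOT

A 6-joint arm with a two-finger parallel gripper is mounted at the origin on the work surface. World frame = base frame: x ahead of the robot, y to its left, z up, the work surface at z = 0. Lengths are in mm, angles in rad, forces in N, time in s.
With the tool pointing down it reaches from about 300 to 875 mm from the base axis. Payload 4.2 kg.
Tool frame: the origin (TCP) lies midway between the tips of the shut fingers; the grasp point (between the pads) lies 19 mm behind it; z points along the fingers, y is the line along which they close (so a half turn about z gives the same grasp; the last joint's range is limited). The gripper opens to 85 mm and grips with 20 to 120 N. Pads are 22 mm wide; open, the fingers measure 114 mm over their backs; the gripper's body (76 mm by 85 mm) begins 54 mm behind the grasp point. The pads swing forward as they close: fully open they stand 13 mm farther back than shut.
Start: joints at [-1.264, 0.32, 1.565, -0, 1.257, -0.02], TCP at [184.586, -544.582, 231.338] pointing down, gripper open.
Joint ranges: [-3.11, 3.11], [-0.84, 2.01], [0.21, 2.61], [-1.34, 4.49], [0.05, 2.63], [-2.56, 2.56]. Speed limits (rad/s): [2.57, 2.57, 3.14, 3.14, 3.14, 3.14].

INTERFACE

Orientations are given as a rotation vector (axis times angle).
In Python, from plant import telemetry, cams, ctrl gives the robot as it stands.
- The arm moves only by the tool arm_command, never from a script. Its argument "plan" is a list of rows, each an object of numbers: "tx", "ty", "tz": the shift along the tool's x, y, z as a fraction of full scale; "roll": the turn about the tool's z as a fraction of full scale. In form: [{"tx": .., "ty": .., "tz": .., "roll": ..}, ...]. A call has 1 to 20 rows; each row shifts and turns the commanded pose from where the row before left it, along the tool's axes as they then stand; what a row does not reach is not made up. Full scale, the value 1, is 150 mm for a shift and 0.1 rad for a turn. A row lasts 1/12 s, in which the tool goes at most 41.7 mm and 7.16 degrees, less where a joint would pass 70% of its speed; a pose out of reach is approached as far as the arm can. A call with a number of a shift or a turn outside -1 to 1 is refused whole. A call with a gripper value outside its range is refused whole. "hand" is the opening, from 0 (shut) to 1 (fully open), set as the call begins (left out, the last holds). The fingers move at their own pace and stop on an object; "newtons" is the grip in N (left out, the last holds). Time passes only in rows, so rows that do not move let the fingers close. It gives the time, the measured TCP pose, the force, the opening and the grip force at its end, in the units of the state.
- telemetry.state(): the state, without advancing time (a new reading comes with each control period).
- cams.snapshot(name): name is "side" or "top" or "wrist"; returns a dict with "color" (420x560x3 uint8, red, green, blue), "K" (3x3 intrinsics, pixels), "position" and "attitude" of the camera in the world; the wrist camera has in their place "mount" (4x4, takes a point from camera to tool coordinates, whose origin is the TCP and whose axes are the flange's). Camera axes: x right, y down, z forward; pixel columns grow to the right and rows downward; lengths in mm; the calibration is good to about 2 mm. A picture is of the moment at which its call begins: read the wrist's pose just before it. There is no depth.
- ctrl.close_job(): hands the job in; it is judged then, once.
The state is a dict: "clock": time; "qpos": joint angles; "joint_velocities": joint speeds; "joint_efforts": joint torques, N m; "tool_pos": TCP position; "ee_rot": TCP orientation; "ft_force": force on the tool from outside, world axes, zero at the start; "torque": the same for the moment, N m; "finger_gap": opening from 0.0 (shut) to 1.0 (fully open); "grip_force": force on a finger pad.
Only numpy, scipy, OpenCV 4.12 (cv2) and the standard library are available. Lean on these libraries where they do the work, as an engineer would, in place of code of your own. Each camera call takes 0.05 s, during which the arm holds its last target. There are 200 camera calls.

## Working session

There is one attempt and no reset: what is moved stays moved. The work goes in short steps, Python scripts to look and compute and a tool call to move; the robot and the scene stay as the last step left them, time stands still between calls to the robot, and variables do not carry over. Pictures are saved under pics/ and viewed, at most 10 in all, crops included, and the job is handed in when it is done.

Besides the shell and the picture viewer there is one more tool, called after "Request:" by a JSON object that holds its "api" and its "payload". arm_command: Moves the arm, as the interface text tells. Shift numbers are shares of 150 mm and turn numbers shares of 0.1 rad, none past 1 either way. Its arguments: {"type":"object","properties":{"plan":{"type":"array"},"hand":{"type":"number"},"newtons":{"type":"number"}},"required":["plan"]}

```bash
mkdir -p pics; cat > h.py <<'E'
import numpy as np, cv2
from scipy.spatial.transform import Rotation as R
from plant import telemetry, cams, ctrl
def rot(a):
    a=np.array(a,float)
    return a if a.shape==(3,3) else (R.from_rotvec(a).as_matrix() if a.size==3 else R.from_quat(a).as_matrix())
def snap(n):
    s=telemetry.state(); d=cams.snapshot(n)
    if 'mount' in d:
        T=np.eye(4);T[:3,:3]=rot(s['ee_rot']);T[:3,3]=s['tool_pos'];T=T@np.array(d['mount'])
        d['P'],d['A']=T[:3,3],T[:3,:3]
    else: d['P'],d['A']=np.array(d['position'],float),rot(d['attitude'])
    return d
def ray(d,uv):
    p=np.linalg.inv(d['K'])@np.array([uv[0],uv[1],1.]); v=d['A']@p
    return d['P'],v/np.linalg.norm(v)
def onz(d,uv,z):
    o,v=ray(d,uv); return o+v*(z-o[2])/v[2]
def proj(d,X):
    p=np.array(d['K'])@(d['A'].T@(np.array(X,float)-d['P'])); return p[:2]/p[2]
def save(d,n,crop=None,f=1):
    im=d['color'][:,:,::-1]
    if crop: x0,y0,x1,y1=crop; im=im[y0:y1,x0:x1]
    cv2.imwrite('pics/'+n,cv2.resize(im,None,fx=f,fy=f,interpolation=cv2.INTER_CUBIC))
def blobs(d,lo,hi,amin=30):
    h=cv2.cvtColor(d['color'],cv2.COLOR_RGB2HSV); m=cv2.inRange(h,np.array(lo),np.array(hi))
    n,l,s,c=cv2.connectedComponentsWithStats(m)
    return [(s[i],c[i],l==i) for i in range(1,n) if s[i][4]>=amin]
E
python3 - <<'E'
from h import *
import pickle
s=telemetry.state(); print(s)
D={}
for n in('top','side'):
    d=snap(n);D[n]=d;save(d,n+'0.png',f=1.4);print(n,d['K'],d['P'],d['A'],d.get('attitude'))
d=cams.snapshot('wrist');print(d['mount'])
pickle.dump(D,open('d0.pkl','wb'))
E
```

```text
{'clock': 0.0, 'qpos': array([-1.26400010e+00,  3.20302887e-01,  1.56567417e+00, -1.36515438e-05,
        1.25742197e+00, -1.99824449e-02]), 'joint_velocities': array([ 8.78573122e-04, -5.56832683e-05,  1.22283085e-03,  1.79928039e-04,
        4.96094370e-04, -8.73767032e-04]), 'joint_efforts': array([ 2.03654708e-03, -4.15510690e+01, -2.34157097e+01,  4.63918477e-04,
        8.20683228e-03,  2.10406949e-05]), 'tool_pos': array([ 184.4321493 , -544.10972267,  230.47784852]), 'ee_rot': array([-3.09798847e+00, -5.10737949e-01,  4.25457528e-04]), 'ft_force': array([ 0.0035771 , -0.26498182,  0.1316678 ]), 'torque': array([-0.03916548,  0.00273032,  0.03320371]), 'grip_force': 0.0, 'finger_gap': 0.9993455663481615}
top [[466.71420842   0.         277.72111189]
 [  0.         466.71420842 205.90642311]
 [  0.           0.           1.        ]] [ 3.66974913e+02 -1.11123797e+00  1.45566732e+03] [[ 0.01814545 -0.99014129  0.13889192]
 [-0.99979888 -0.01678229  0.01097944]
 [-0.00854027 -0.13906322 -0.99024668]] [-2.16333067  2.12569277 -0.13924417]
side [[429.59762437   0.         280.34380741]
 [  0.         429.59762437 203.46415039]
 [  0.           0.           1.        ]] [ 277.27277916 -659.4501133   864.91884914] [[ 0.92360152 -0.27441869  0.26768379]
 [-0.38309357 -0.6864288   0.61810584]
 [ 0.01412606 -0.67343143 -0.73911472]] [-2.36693681  0.46468276 -0.1991631 ]
[[ 5.39847615e-04 -9.59807719e-01 -2.80657890e-01  7.08918235e+01]
 [ 9.99999707e-01  6.70692330e-04 -3.70159622e-04 -5.54272369e-01]
 [ 5.43517157e-04 -2.80657608e-01  9.59807799e-01 -1.43718474e+02]
 [ 0.00000000e+00  0.00000000e+00  0.00000000e+00  1.00000000e+00]]
```

View pics/top0.png

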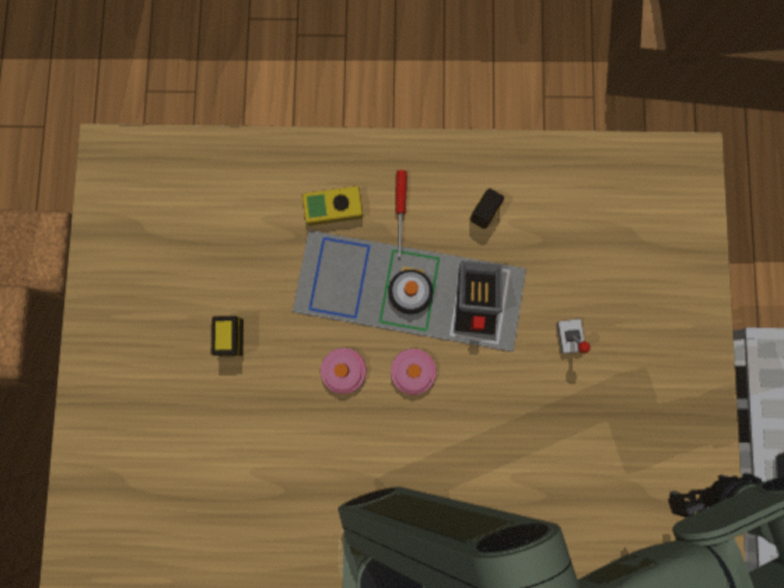

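View pics/side0.png

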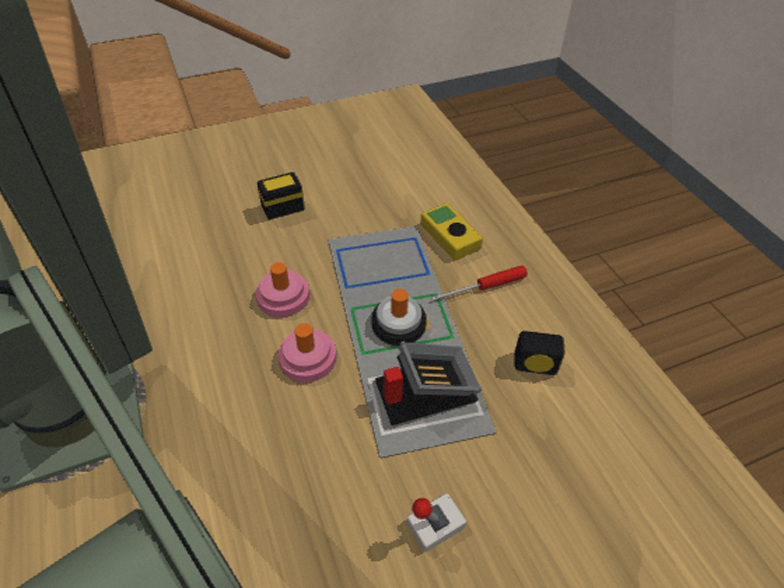

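The top view shows the true lamp (white lens) at about (411,290) on the green outline. The pink lookalikes are at (342,370) and (413,370). Blue is at (340,277), the charger at (480,300) with its red post at (479,322), the pack at (227,336), and the lever ball at (584,346). The screwdriver's tip at (400,258) reaches the board by the green edge.

```bash
python3 - <<'E'
from h import *
import pickle
D=pickle.load(open('d0.pkl','rb'))
C={'blue':((108,120,60),(125,255,255)),'green':((55,80,40),(85,255,200)),'orange':((5,180,120),(14,255,255)),'red':((0,190,90),(4,255,255)),'red2':((172,150,80),(180,255,255)),'yellow':((22,150,100),(32,255,255)),'white':((0,0,190),(180,40,255))}
for n,d in D.items():
  for c,(lo,hi) in C.items():
    for s,ce,m in blobs(d,lo,hi,25):
      if s[0]>460 and n=='top' and s[1]>200 and c=='white': continue
      pts=np.argwhere(m)[:,::-1].astype(np.float32)
      r=cv2.minAreaRect(pts)
      w=onz(d,ce,4);print(n,c,s[4],ce.round(1),'z4',w[:2].round(0),'rectc',np.round(r[0],1),np.round(r[1],0))
      if c in('blue','green') and s[4]>100:
        hull=cv2.convexHull(pts).reshape(-1,1,2); a=cv2.approxPolyN(hull,4) if hasattr(cv2,'approxPolyN') else None
        if a is not None:
          q=np.array([onz(d,p,4)[:2] for p in a.reshape(-1,2)]);print('  quad',q.round(1).tolist(),'centre',q.mean(0).round(1),'sides',np.linalg.norm(q-np.roll(q,-1,0),axis=1).round(1))
E
```

```text
top blue 176 [242.  200.9] z4 [584. 128.] rectc [242. 198.] [34. 53.]
  quad [[503.4, 88.0], [520.8, 194.0], [685.9, 167.0], [667.7, 61.1]] centre [594.5 127.5] sides [107.4 167.3 107.5 166.5]
top green 46 [226.1 147. ] z4 [758. 184.] rectc [225.9 147.8] [9. 9.]
top green 164 [284.9 215.4] z4 [541.  -8.] rectc [292.  206.9] [35. 53.]
  quad [[477.5, -69.9], [495.2, 38.0], [669.9, 8.5], [536.2, -79.9]] centre [544.7 -25.8] sides [109.3 177.2 160.3  59.5]
top green 72 [305.8 189.3] z4 [625. -73.] rectc [305.1 188.4] [36. 18.]
top orange 53 [293.4 205.5] z4 [573. -34.] rectc [293.5 205.5] [7. 7.]
top orange 58 [243.5 264.1] z4 [387. 117.] rectc [243.5 264. ] [8. 7.]
top orange 55 [295.4 264.7] z4 [388. -43.] rectc [295.5 264.5] [7. 7.]
top red 180 [286.  136.4] z4 [796.  -8.] rectc [286.  136.5] [29.  6.]
top red 69 [341.6 229.9] z4 [ 498. -185.] rectc [341.5 230. ] [8. 7.]
top red 38 [417.  247.5] z4 [ 448. -418.] rectc [417.  247.5] [5. 6.]
top yellow 588 [239.4 145.2] z4 [765. 141.] rectc [236.9 145.4] [21. 42.]
top yellow 232 [159.1 239. ] z4 [460. 383.] rectc [159.5 239. ] [20. 11.
[... 901 characters left out ...]
7.] rectc [198.  191.5] [ 7. 10.]
side orange 80 [285.1 210.7] z4 [591.  32.] rectc [285. 211.] [ 8. 10.]
side orange 98 [216.4 235.6] z4 [397.  19.] rectc [216.5 235.5] [ 9. 11.]
side red 258 [359.2 197.4] z4 [800.   1.] rectc [359.  197.6] [ 8. 34.]
side red 200 [281.  273.3] z4 [ 505. -146.] rectc [281.6 274.6] [25. 12.]
side red 129 [301.2 362.4] z4 [ 461. -358.] rectc [300.8 362.6] [13. 12.]
side yellow 158 [198.9 130. ] z4 [469. 451.] rectc [198.9 129.9] [ 8. 22.]
side yellow 567 [325.4 165.7] z4 [770. 151.] rectc [323.5 162.6] [46. 22.]
side white 169 [321.3 365.7] z4 [ 496. -380.] rectc [318.2 366.3] [23. 17.]
side white 73 [304.9 381.7] z4 [ 452. -396.] rectc [304.9 381.6] [11.  9.]
```

```bash
python3 - <<'E'
from h import *
import pickle
D=pickle.load(open('d0.pkl','rb'));d=D['top']
for n,p,z in [('lamp',(293.4,205.5),84),('post',(341.6,229.9),80),('ball',(417,247.5),92),('pack',(159.1,239),70),('sdtip',(285.7,185),6),('pink1',(243.5,264.1),80),('pink2',(295.4,264.7),80),('box',(408,238),25),('tape',(348,149),65)]:
    print(n,onz(d,p,z).round(1))
def tri(a,b):
    o1,v1=ray(D['top'],a);o2,v2=ray(D['side'],b);M=np.c_[v1,-v2];t=np.linalg.lstsq(M,o2-o1,rcond=None)[0];p,q=o1+t[0]*v1,o2+t[1]*v2;return (p+q)/2,np.linalg.norm(p-q)
print('ball tri',tri((417,247.5),(301.2,362.4)))
# pack yellow top contour in world, per view
for n in D:
  for s,c,m in blobs(D[n],(22,150,100),(32,255,255),100):
    pts=np.argwhere(m)[:,::-1]; w=np.array([onz(D[n],p,70)[:2] for p in pts],np.float32);r=cv2.minAreaRect(w);print(n,'yellow',r)
# box top: white-ish
b=D['side']['color'];
for s,c,m in blobs(D['side'],(0,0,165),(180,45,255),60):
    if 290<c[0]<340 and 340<c[1]<400: print('box side',s,c)
for s,c,m in blobs(D['top'],(0,0,150),(180,60,255),20):
    if 380<c[0]<440 and 220<c[1]<270:
        pts=np.argwhere(m)[:,::-1]; w=np.array([onz(D['top'],p,25)[:2] for p in pts],np.float32);print('box top',s,c,cv2.minAreaRect(w))
save(D['top'],'boxcrop.png',(290,170,440,270),5)
E
```

```text
lamp [561.4 -32.4  84. ]
post [ 491.6 -175.7   80. ]
ball [ 443. -393.   92.]
pack [455.9 365.3  70. ]
sdtip [637.4  -9.    6. ]
pink1 [386.2 111.2  80. ]
pink2 [387.2 -40.7  80. ]
box [ 475.3 -385.5   25. ]
tape [ 741.3 -197.4   65. ]
ball tri (array([ 441.95936706, -391.15827078,   97.71660969]), np.float64(1.5601440464579437))
top yellow ((746.0615234375, 142.2472686767578), (67.60829162597656, 126.67098999023438), 8.913293838500977)
top yellow ((456.0390930175781, 364.8889465332031), (59.499332427978516, 33.29380416870117), 1.0165811777114868)
side yellow ((454.01580810546875, 366.3683166503906), (61.236793518066406, 35.51063537597656), 1.1053502559661865)
side yellow ((731.9210205078125, 99.8216781616211), (70.95487976074219, 144.9693603515625), 8.117650985717773)
box side [298 353  35  37 443] [316.20316027 371.45598194]
box top [400 229  15  22 121] [406.14049587 235.82644628] ((471.3304748535156, -386.4972839355469), (62.63553237915039, 43.47319412231445), 8.123636245727539)
```

View pics/boxcrop.png

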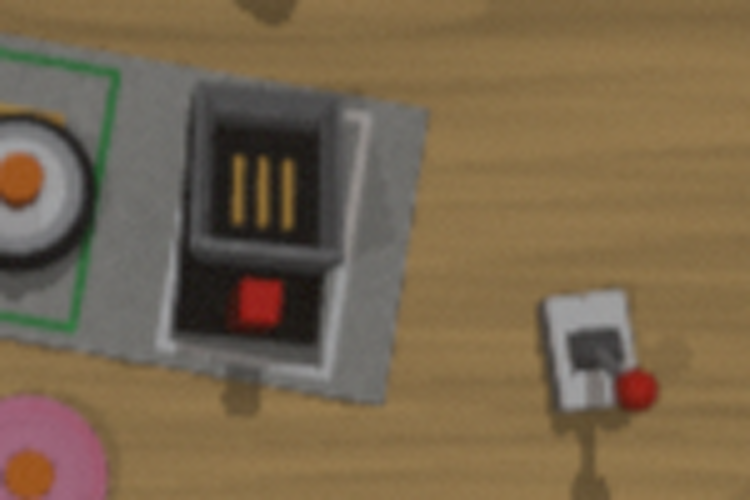

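Request:
{"api": "arm_command", "payload": {"plan": [{"roll": 0.98}, {"roll": 0.98}, {"roll": 0.98}, {"roll": 0.98}, {"roll": 0.97}], "hand": 1}}

```text
$.plan[0]: bad value
```

Request:
{"api": "arm_command", "payload": {"plan": [{"tx": 0.12, "ty": -0.236}, {"tx": 0.12, "ty": -0.236}, {"tx": 0.12, "ty": -0.236}, {"tx": 0.12, "ty": -0.236}, {"tx": 0.12, "ty": -0.236}, {"tx": 0.12, "ty": -0.236}, {"tx": 0.12, "ty": -0.236}, {"tx": 0.12, "ty": -0.236}, {"tx": 0.12, "ty": -0.236}, {"tx": 0.12, "ty": -0.236}, {"tx": 0.12, "ty": -0.236}, {"tx": 0.12, "ty": -0.236}, {"tx": 0.12, "ty": -0.236}, {"tx": 0.12, "ty": -0.236}, {"tx": 0.12, "ty": -0.236}, {"tx": 0.12, "ty": -0.236}, {}, {}]}}

```text
$.plan[0]: bad value
```

```bash
cat >> h.py <<'E'
def yaw():
    M=rot(telemetry.state()['ee_rot']);return np.arctan2(M[1,0],M[0,0])
def go(x,y,z):
    s=telemetry.state();M=rot(s['ee_rot']);dl=M.T@(np.array([x,y,z])-s['tool_pos'])
    print('clock',round(s['clock'],2),'at',s['tool_pos'].round(1),'yaw',round(yaw(),3),'axis',M[:,2].round(3),'units',(dl/150).round(3),'minrows',np.linalg.norm(dl)/41)
E
python3 - <<'E'
from h import *
import pickle
go(561,-32,55)
d=snap('wrist');save(d,'w1.png',f=1.4);pickle.dump(d,open('w1.pkl','wb'))
C={'blue':((108,120,60),(125,255,255)),'green':((55,80,40),(85,255,200)),'orange':((5,180,120),(14,255,255)),'red':((0,190,90),(4,255,255))}
for c,(lo,hi) in C.items():
  for s,ce,m in blobs(d,lo,hi,60): print(c,s,ce.round(1),'z4',onz(d,ce,4).round(1)[:2],'z84',onz(d,ce,84).round(1)[:2])
E
```

```text
clock 0.15 at [ 184.5 -544.2  230.7] yaw 0.327 axis [-0.     0.001 -1.   ] units [ 3.473 -2.427  1.175] minrows 16.0866662206924
```

View pics/w1.png

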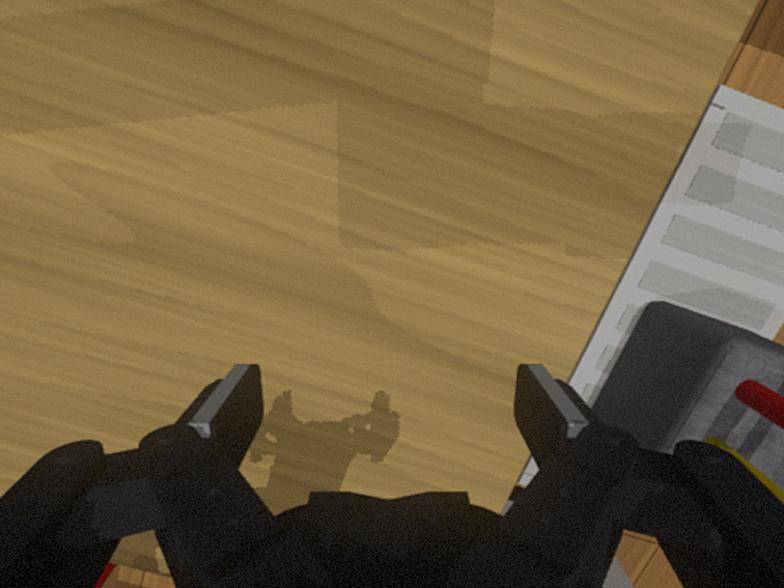

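The move calls were refused because every row needs all four keys. The picture shows only bare bench and my own fingers. I'll resend with full rows.

Request:
{"api": "arm_command", "payload": {"plan": [{"tx": 0, "ty": 0, "tz": 0, "roll": 0.98}, {"tx": 0, "ty": 0, "tz": 0, "roll": 0.98}, {"tx": 0, "ty": 0, "tz": 0, "roll": 0.98}, {"tx": 0, "ty": 0, "tz": 0, "roll": 0.98}, {"tx": 0, "ty": 0, "tz": 0, "roll": 0.97}], "hand": 1}}

```text
clock: 0.62
tool_pos: [184.5, -544.4, 231.1]
ee_rot: [-3.13, 0.262, 0.0]
ft_force: [-0.5, -0.2, 0.5]
finger_gap: 0.999
grip_force: 0.0
```

Request:
{"api": "arm_command", "payload": {"plan": [{"tx": 0.12, "ty": -0.236, "tz": 0, "roll": 0}, {"tx": 0.12, "ty": -0.236, "tz": 0, "roll": 0}, {"tx": 0.12, "ty": -0.236, "tz": 0, "roll": 0}, {"tx": 0.12, "ty": -0.236, "tz": 0, "roll": 0}, {"tx": 0.12, "ty": -0.236, "tz": 0, "roll": 0}, {"tx": 0.12, "ty": -0.236, "tz": 0, "roll": 0}, {"tx": 0.12, "ty": -0.236, "tz": 0, "roll": 0}, {"tx": 0.12, "ty": -0.236, "tz": 0, "roll": 0}, {"tx": 0.12, "ty": -0.236, "tz": 0, "roll": 0}, {"tx": 0.12, "ty": -0.236, "tz": 0, "roll": 0}, {"tx": 0.12, "ty": -0.236, "tz": 0, "roll": 0}, {"tx": 0.12, "ty": -0.236, "tz": 0, "roll": 0}, {"tx": 0.12, "ty": -0.236, "tz": 0, "roll": 0}, {"tx": 0.1, "ty": -0.236, "tz": 0, "roll": 0}, {"tx": 0, "ty": -0.236, "tz": 0, "roll": 0}, {"tx": 0, "ty": -0.236, "tz": 0, "roll": 0}, {"tx": 0, "ty": 0, "tz": 0, "roll": 0}, {"tx": 0, "ty": 0, "tz": 0, "roll": 0}]}}

```text
clock: 2.12
tool_pos: [521.8, -24.4, 231.0]
ee_rot: [3.131, -0.249, -0.001]
ft_force: [0.2, -0.9, -0.1]
finger_gap: 0.998
grip_force: 0.0
```

```bash
python3 - <<'E'
from h import *
import pickle
go(561,-32,55)
d=snap('wrist');save(d,'w1.png',f=1.4);pickle.dump(d,open('w1.pkl','wb'))
C={'blue':((108,120,60),(125,255,255)),'green':((55,80,40),(85,255,200)),'orange':((5,180,120),(14,255,255)),'red':((0,190,90),(4,255,255))}
for c,(lo,hi) in C.items():
  for s,ce,m in blobs(d,lo,hi,60): print(c,s,ce.round(1),'z4',onz(d,ce,4).round(1)[:2],'z84',onz(d,ce,84).round(1)[:2])
E
```

```text
clock 2.12 at [521.8 -24.4 231. ] yaw -0.159 axis [-0.001 -0.    -1.   ] units [0.267 0.009 1.173] minrows 4.40231274853133
blue [  82   64  110  147 2059] [138.7 129.3] z4 [606.8 127.2] z84 [603.5  92.2]
green [ 226   64   95  148 1275] [257.4 162. ] z4 [547.2  -3.8] z84 [556.8 -10.5]
green [244  65  81  73 709] [300.3  81.9] z4 [628.2 -67.4] z84 [620.3 -60.4]
orange [298 281  26  42 640] [309.2 301.7] z4 [345.2 -41. ] z84 [398.4 -39.7]
orange [177 299  17  33 138] [186.  311.5] z4 [356.8 131.9] z84 [407.5  95.9]
red [420 187  24  28 541] [431. 201.] z4 [ 464.7 -210.7] z84 [ 492.1 -172.8]
```

View pics/w1.png

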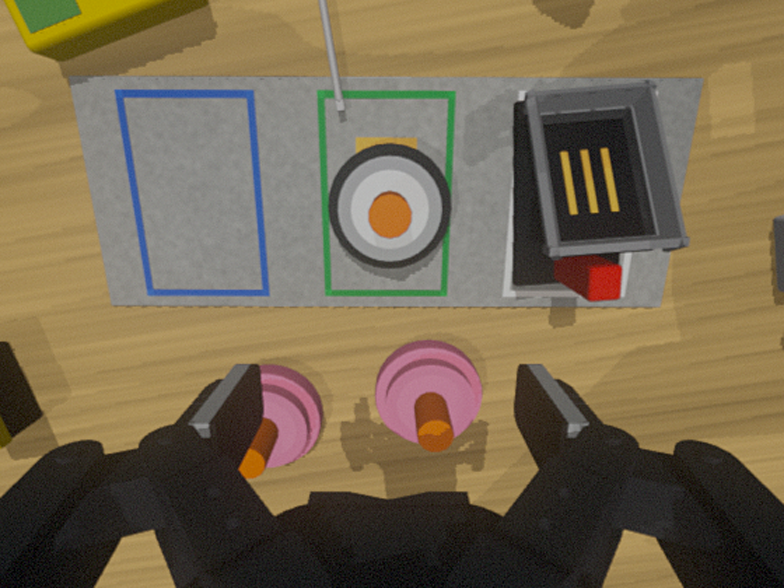

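The wrist view shows blue (115–268, 90–295) and green (318–455, 90–295). The lamp, with its white lens and black base, has its post top at (390,215). The pink lookalikes at (265,440) and (430,400) are excluded by colour and by not standing on the green place. The charger's rim corners are about (525,95), (655,85), (685,243) and (553,252), its red post top is (600,282), and the screwdriver tip lies inside green at (341,112).

```bash
python3 - <<'E'
from h import *
import pickle
d=pickle.load(open('w1.pkl','rb'))
q=lambda u,v,z: onz(d,(u/1.4,v/1.4),z)[:2]
B=np.array([q(*p,4) for p in [(117,92),(253,92),(268,294),(149,293)]]);G=np.array([q(*p,4) for p in [(319,93),(454,93),(444,294),(328,294)]])
for n,Q in(('blue',B),('green',G)):
    e=Q[0]-Q[3]+Q[1]-Q[2];f=Q[0]-Q[1]+Q[3]-Q[2]; print(n,Q.mean(0).round(1),'yaw',np.arctan2(e[1],e[0]).round(3),np.arctan2(-f[0],f[1]).round(3),'size',np.linalg.norm(e)/2,np.linalg.norm(f)/2)
for s,ce,m in blobs(d,(3,180,100),(16,255,255),60):
    (c,r)=cv2.minEnclosingCircle(np.argwhere(m)[:,::-1].astype(np.float32));print('orange',s[4],np.round(c,1),'z86',onz(d,c,86)[:2].round(1),'r mm',r*.9)
print('lamp by hand',q(390,215,86),'base',q(390,205,20))
for s,ce,m in blobs(d,(0,200,170),(4,255,255),60): 
    pts=np.argwhere(m)[:,::-1]; w=np.array([onz(d,p,82)[:2] for p in pts],np.float32);print('post top',cv2.minAreaRect(w))
a,b=q(553,252,97),q(685,243,97);c,e=q(525,95,97-48),q(655,85,97-48)
for u,v in((a,b),(c,e)): f=u-v;print('rim',u,v,'len',np.linalg.norm(f),'yaw',np.arctan2(-f[0],f[1]))
print('sdtip',q(341,112,5), q(335,65,8),'base left edge',q(513,283,25),q(516,110,25))
E
```

```text
blue [591.9 128.7] yaw -0.164 -0.162 size 166.92476841185157 107.78128990472935
green [566.  -29.5] yaw -0.162 -0.158 size 166.7069296038572 106.1847183882493
orange 708 [277.8 152.8] z86 [562.5 -31.1] r mm 14.201873588562012
orange 292 [431.5 202.5] z86 [ 491.2 -172.3] r mm 14.01526050567627
orange 797 [308.5 301.5] z86 [400.1 -39. ] r mm 18.889372444152833
orange 304 [185.5 319.5] z86 [399.   97.9] r mm 18.717060470581057
lamp by hand [561.61842129 -31.68208762] base [562.70726504 -32.17944915]
post top ((490.2931213378906, -174.7665557861328), (20.152982711791992, 23.025115966796875), 85.4010009765625)
rim [ 522.0273485  -134.15680418] [ 514.41262203 -219.90750706] len 86.08813566511559 yaw -0.0885684302351078
rim [ 624.93348605 -137.5089543 ] [ 617.10562578 -227.27268285] len 90.10439701033239 yaw -0.08698510515133588
sdtip [640.09783895  -4.67707973] [673.55580879  -6.67337307] base left edge [ 482.53614965 -125.03846396] [ 618.00092462 -137.60905647]
```

Request:
{"api": "arm_command", "payload": {"plan": [{"tx": 0.137, "ty": 0.0025, "tz": 0, "roll": 0}, {"tx": 0.137, "ty": 0.0025, "tz": 0, "roll": 0}, {"tx": 0, "ty": 0, "tz": 0.235, "roll": 0}, {"tx": 0, "ty": 0, "tz": 0.235, "roll": 0}, {"tx": 0, "ty": 0, "tz": 0.235, "roll": 0}, {"tx": 0, "ty": 0, "tz": 0.235, "roll": 0}, {"tx": 0, "ty": 0, "tz": 0.235, "roll": 0}, {"tx": 0, "ty": 0, "tz": 0, "roll": 0}, {"tx": 0, "ty": 0, "tz": 0, "roll": 0}]}}

```text
clock: 2.92
tool_pos: [561.0, -34.6, 54.1]
ee_rot: [3.131, -0.257, -0.006]
ft_force: [0.2, 0.0, 1.5]
finger_gap: 1.002
grip_force: 0.0
```

Request:
{"api": "arm_command", "payload": {"plan": [{"tx": 0, "ty": 0, "tz": 0, "roll": 0}, {"tx": 0, "ty": 0, "tz": 0, "roll": 0}, {"tx": 0, "ty": 0, "tz": 0, "roll": 0}, {"tx": 0, "ty": 0, "tz": 0, "roll": 0}, {"tx": 0, "ty": 0, "tz": 0, "roll": 0}, {"tx": 0, "ty": 0, "tz": 0, "roll": 0}, {"tx": 0, "ty": 0, "tz": 0, "roll": 0}, {"tx": 0, "ty": 0, "tz": 0, "roll": 0}], "hand": 0, "newtons": 40}}

```text
clock: 3.58
tool_pos: [563.2, -32.8, 56.6]
ee_rot: [-3.131, 0.254, -0.005]
ft_force: [-1.4, 2.8, 7.6]
finger_gap: 0.337
grip_force: 40.6
```

```bash
python3 - <<'E'
from h import *
s=telemetry.state();print(s['finger_gap'],s['grip_force'],s['ft_force']); go(593,128,s['tool_pos'][2])
E
```

```text
0.33686962402122467 40.61748504638672 [-1.42878635  2.80738159  7.62357427]
clock 3.58 at [563.2 -32.8  56.6] yaw -0.162 axis [ 0.003  0.    -1.   ] units [ 2.30e-02 -1.09e+00  1.00e-03] minrows 3.9884356029626913
```

Request:
{"api": "arm_command", "payload": {"plan": [{"tx": 0.002, "ty": -0.06, "tz": 0, "roll": 0}, {"tx": 0.002, "ty": -0.121, "tz": 0, "roll": 0}, {"tx": 0.002, "ty": -0.121, "tz": 0, "roll": 0}, {"tx": 0.002, "ty": -0.121, "tz": 0, "roll": 0}, {"tx": 0.002, "ty": -0.121, "tz": 0, "roll": 0}, {"tx": 0.002, "ty": -0.121, "tz": 0, "roll": 0}, {"tx": 0.002, "ty": -0.121, "tz": 0, "roll": 0}, {"tx": 0.002, "ty": -0.121, "tz": 0, "roll": 0}, {"tx": 0.002, "ty": -0.121, "tz": 0, "roll": 0}, {"tx": 0.002, "ty": -0.06, "tz": 0, "roll": 0}, {"tx": 0, "ty": 0, "tz": 0, "roll": 0}, {"tx": 0, "ty": 0, "tz": 0, "roll": 0}, {"tx": 0, "ty": 0, "tz": 0, "roll": 0}]}}

```text
clock: 4.67
tool_pos: [592.6, 128.3, 56.7]
ee_rot: [-3.13, 0.253, -0.005]
ft_force: [-0.7, 2.9, 6.1]
finger_gap: 0.339
grip_force: 41.2
```

```bash
python3 - <<'E'
from h import *
s=telemetry.state();print(s['finger_gap'],s['grip_force'],s['ft_force']); go(593,128,56)
E
```

```text
0.3386883345225047 41.16004765033722 [-0.73051554  2.85313621  6.09624444]
clock 4.67 at [592.6 128.3  56.7] yaw -0.161 axis [ 0.003  0.001 -1.   ] units [0.003 0.001 0.005] minrows 0.02036803238998422
```

Request:
{"api": "arm_command", "payload": {"plan": [{"tx": 0, "ty": 0, "tz": 0, "roll": 0}, {"tx": 0, "ty": 0, "tz": 0, "roll": 0}, {"tx": 0, "ty": 0, "tz": 0, "roll": 0}, {"tx": 0, "ty": 0, "tz": 0, "roll": 0}, {"tx": 0, "ty": 0, "tz": 0, "roll": 0}, {"tx": 0, "ty": 0, "tz": 0, "roll": 0}, {"tx": 0, "ty": 0, "tz": -0.15, "roll": 0}, {"tx": 0, "ty": 0, "tz": -0.27, "roll": 0}, {"tx": 0, "ty": 0, "tz": -0.27, "roll": 0}, {"tx": 0, "ty": 0, "tz": -0.2, "roll": 0}], "hand": 1}}

```text
clock: 5.5
tool_pos: [592.2, 127.4, 191.6]
ee_rot: [-3.131, 0.255, -0.004]
ft_force: [0.9, -0.7, -0.3]
finger_gap: 0.999
grip_force: 0.0
```

Request:
{"api": "arm_command", "payload": {"plan": [{"tx": -0.039, "ty": 0.2335, "tz": 0, "roll": 0}, {"tx": -0.039, "ty": 0.2335, "tz": 0, "roll": 0}, {"tx": -0.039, "ty": 0.2335, "tz": 0, "roll": 0}, {"tx": -0.039, "ty": 0.2335, "tz": 0, "roll": 0}, {"tx": -0.039, "ty": 0.2335, "tz": 0, "roll": 0}, {"tx": -0.039, "ty": 0.2335, "tz": 0, "roll": 0}, {"tx": -0.039, "ty": 0.2335, "tz": 0, "roll": 0}, {"tx": -0.039, "ty": 0.2335, "tz": 0, "roll": 0}, {"tx": -0.039, "ty": 0.2335, "tz": 0, "roll": 0}, {"tx": 0, "ty": 0, "tz": 0, "roll": -0.75}, {"tx": 0, "ty": 0, "tz": 0, "roll": 0}, {"tx": 0, "ty": 0, "tz": 0, "roll": 0}]}}

```text
clock: 6.5
tool_pos: [488.5, -175.3, 188.5]
ee_rot: [-3.138, 0.141, -0.0]
ft_force: [0.0, -0.4, -0.3]
finger_gap: 0.999
grip_force: 0.0
```

```bash
python3 - <<'E'
from h import *
go(490.5,-174.5,52)
d=snap('wrist')
for s,ce,m in blobs(d,(0,200,170),(4,255,255),60): 
    pts=np.argwhere(m)[:,::-1]; w=np.array([onz(d,p,82)[:2] for p in pts],np.float32);print('post top',s[4],ce,cv2.minAreaRect(w))
for s,ce,m in blobs(d,(3,180,100),(16,255,255),60):
    (c,r)=cv2.minEnclosingCircle(np.argwhere(m)[:,::-1].astype(np.float32));print('orange',s[4],np.round(c,1),'z86',onz(d,c,86)[:2].round(1))
save(d,'w2.png',f=1.4)
E
```

```text
clock 6.5 at [ 488.5 -175.3  188.5] yaw -0.09 axis [ 0.  0. -1.] units [ 0.013 -0.007  0.91 ] minrows 3.330230189771989
post top 564 [276.15248227 204.28723404] ((490.2474365234375, -174.04977416992188), (20.372920989990234, 22.06337547302246), 84.89108276367188)
orange 338 [275. 204.] z86 [ 492.  -173.3]
orange 512 [543.8 245.5] z86 [ 433.8 -403.1]
orange 664 [ 17. 324.] z86 [396.6  80.3]
```

View pics/w2.png

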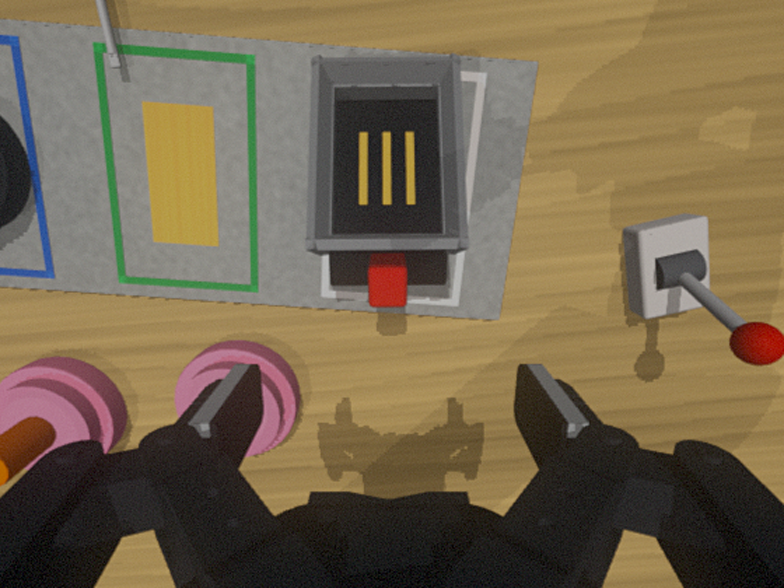

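The wrist view shows the charger square to the hand, its red post top at (388,285) between the fingers. The lamp's base is inside blue at the left edge, green is empty with its brass patch showing, and the lever ball is at (757,342).

Request:
{"api": "arm_command", "payload": {"plan": [{"tx": 0.003, "ty": -0.008, "tz": 0.2, "roll": 0}, {"tx": 0, "ty": 0, "tz": 0.2, "roll": 0}, {"tx": 0, "ty": 0, "tz": 0.2, "roll": 0}, {"tx": 0, "ty": 0, "tz": 0.2, "roll": 0}, {"tx": 0, "ty": 0, "tz": 0.09, "roll": 0}, {"tx": 0, "ty": 0, "tz": 0, "roll": 0}, {"tx": 0, "ty": 0, "tz": 0, "roll": 0}]}}

```text
clock: 7.13
tool_pos: [489.5, -173.0, 54.7]
ee_rot: [-3.138, 0.135, 0.002]
ft_force: [0.3, 0.3, 0.3]
finger_gap: 0.998
grip_force: 0.0
```

Request:
{"api": "arm_command", "payload": {"plan": [{"tx": 0, "ty": 0, "tz": 0, "roll": 0}, {"tx": 0, "ty": 0, "tz": 0, "roll": 0}, {"tx": 0, "ty": 0, "tz": 0, "roll": 0}, {"tx": 0, "ty": 0, "tz": 0, "roll": 0}, {"tx": 0, "ty": 0, "tz": 0, "roll": 0}, {"tx": 0, "ty": 0, "tz": 0, "roll": 0}, {"tx": 0, "ty": 0, "tz": 0, "roll": 0}, {"tx": 0, "ty": 0, "tz": 0, "roll": 0}, {"tx": 0, "ty": 0, "tz": 0, "roll": 0}], "hand": 0, "newtons": 70}}

```text
clock: 7.88
tool_pos: [489.6, -174.4, 56.0]
ee_rot: [3.138, -0.137, 0.002]
ft_force: [-0.3, -0.5, 6.0]
finger_gap: 0.269
grip_force: 70.0
```

```bash
python3 - <<'E'
from h import *
s=telemetry.state();print(s['finger_gap'],s['grip_force'],s['ft_force'])
t=-.161;p=np.array([567,-30])+(-9-58-2)*np.array([np.cos(t),np.sin(t)]);print(p)
go(*p,s['tool_pos'][2])
E
```

```text
0.26886585291428794 69.97256755828857 [-0.26237972 -0.48601574  5.9510884 ]
[498.89234446 -18.93893057]
clock 7.88 at [ 489.6 -174.4   56. ] yaw -0.087 axis [ 0.001 -0.001 -1.   ] units [-2.900e-02 -1.038e+00 -1.000e-03] minrows 3.7973212142657164
```

Request:
{"api": "arm_command", "payload": {"plan": [{"tx": 0, "ty": 0, "tz": 0, "roll": 0.25}, {"tx": 0, "ty": 0, "tz": 0, "roll": 0.25}, {"tx": 0, "ty": 0, "tz": 0, "roll": 0.24}, {"tx": -0.02, "ty": -0.043, "tz": 0, "roll": 0}, {"tx": -0.02, "ty": -0.09, "tz": 0, "roll": 0}, {"tx": -0.02, "ty": -0.09, "tz": 0, "roll": 0}, {"tx": -0.02, "ty": -0.09, "tz": 0, "roll": 0}, {"tx": -0.02, "ty": -0.09, "tz": 0, "roll": 0}, {"tx": -0.005, "ty": -0.09, "tz": 0, "roll": 0}, {"tx": 0, "ty": -0.09, "tz": 0, "roll": 0}, {"tx": 0, "ty": -0.09, "tz": 0, "roll": 0}, {"tx": 0, "ty": -0.09, "tz": 0, "roll": 0}, {"tx": 0, "ty": -0.09, "tz": 0, "roll": 0}, {"tx": 0, "ty": -0.09, "tz": 0, "roll": 0}, {"tx": 0, "ty": -0.09, "tz": 0, "roll": 0}, {"tx": 0, "ty": 0, "tz": 0, "roll": 0}, {"tx": 0, "ty": 0, "tz": 0, "roll": 0}, {"tx": 0, "ty": 0, "tz": 0, "roll": 0}]}}

```text
clock: 9.38
tool_pos: [499.5, -17.1, 56.0]
ee_rot: [-3.129, 0.252, -0.004]
ft_force: [0.5, 6.8, 6.3]
finger_gap: 0.266
grip_force: 70.6
```

```bash
python3 - <<'E'
from h import *
s=telemetry.state();print(s['finger_gap'],s['grip_force'],s['ft_force'])
go(498.9,-18.9,55)
d=snap('top')
for s,ce,m in blobs(d,(0,190,90),(4,255,255),25)+blobs(d,(5,180,120),(14,255,255)): print(ce,onz(d,ce,82)[:2])
E
```

```text
0.2659656078222703 70.55355906486511 [0.53694607 6.77853631 6.32167549]
clock 9.38 at [499.5 -17.1  56. ] yaw -0.161 axis [ 0.003  0.002 -1.   ] units [-0.002  0.012  0.007] minrows 0.0520905358776711
[286.09039548 136.27683616] [773.46753263  -7.40905391]
[417.07692308 247.74358974] [ 442.88507986 -396.09673727]
[240.28846154 194.71153846] [591.48418064 126.43296139]
[243.47457627 264.06779661] [386.30571712 111.09479053]
```

Request:
{"api": "arm_command", "payload": {"plan": [{"tx": 0, "ty": 0.01, "tz": 0, "roll": 0}, {"tx": 0, "ty": 0, "tz": 0, "roll": 0}, {"tx": 0, "ty": 0, "tz": 0, "roll": 0}, {"tx": 0, "ty": 0, "tz": 0, "roll": 0}, {"tx": 0, "ty": 0, "tz": 0, "roll": 0}, {"tx": 0, "ty": 0, "tz": 0, "roll": 0}, {"tx": 0, "ty": 0, "tz": -0.15, "roll": 0}, {"tx": 0, "ty": 0, "tz": -0.27, "roll": 0}, {"tx": 0, "ty": 0, "tz": -0.27, "roll": 0}, {"tx": 0, "ty": 0, "tz": -0.2, "roll": 0}, {"tx": 0, "ty": 0, "tz": 0, "roll": 0}, {"tx": 0, "ty": 0, "tz": 0, "roll": 0}], "hand": 1}}

```text
clock: 10.43
tool_pos: [499.3, -20.2, 190.3]
ee_rot: [3.131, -0.253, 0.007]
ft_force: [0.2, 0.1, 0.1]
finger_gap: 1.001
grip_force: 0.0
```

```bash
python3 - <<'E'
from h import *
import pickle
go(498.9,-18.9,190)
d=snap('wrist');pickle.dump(d,open('w3.pkl','wb'));save(d,'w3.png',f=1.4)
for s,ce,m in blobs(d,(0,200,170),(4,255,255),60): 
    pts=np.argwhere(m)[:,::-1]; w=np.array([onz(d,p,82)[:2] for p in pts],np.float32);print('post top',s[4],ce,cv2.minAreaRect(w))
# predicted pixels for the charger at place centre
E
```

```text
clock 10.43 at [499.3 -20.2 190.3] yaw -0.161 axis [ 0.004 -0.    -1.   ] units [-0.004 -0.008  0.002] minrows 0.033849831886643277
post top 595 [273.6907563 206.2302521] ((499.9861755371094, -17.038387298583984), (20.744121551513672, 23.147764205932617), 80.79137420654297)
```

View pics/w3.png

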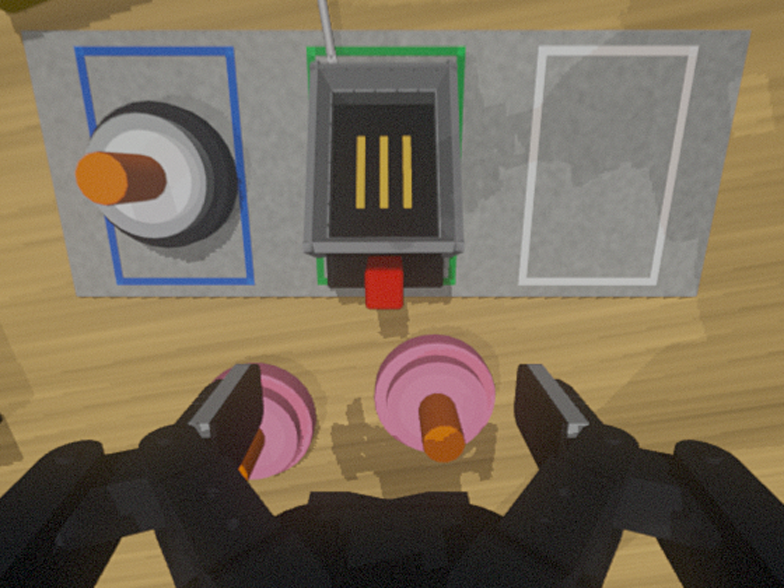

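The wrist view shows the charger inside the green outline with its post at (384,285) and dock floor centre near (384,172). The screwdriver tip at (332,58) is untouched, and the lamp is in blue at (165,172). Next is the pack.

Request:
{"api": "arm_command", "payload": {"plan": [{"tx": -0.07, "ty": -0.249, "tz": 0, "roll": 0}, {"tx": -0.07, "ty": -0.249, "tz": 0, "roll": 0}, {"tx": -0.07, "ty": -0.249, "tz": 0, "roll": 0}, {"tx": -0.07, "ty": -0.249, "tz": 0, "roll": 0}, {"tx": -0.07, "ty": -0.249, "tz": 0, "roll": 0}, {"tx": -0.07, "ty": -0.249, "tz": 0, "roll": 0}, {"tx": -0.07, "ty": -0.249, "tz": 0, "roll": 0}, {"tx": -0.07, "ty": -0.249, "tz": 0, "roll": 0}, {"tx": -0.07, "ty": -0.249, "tz": 0, "roll": 0}, {"tx": -0.07, "ty": -0.249, "tz": 0, "roll": 0}, {"tx": 0, "ty": 0, "tz": 0, "roll": -0.85}, {"tx": 0, "ty": 0, "tz": 0, "roll": -0.85}, {"tx": 0, "ty": 0, "tz": 0, "roll": 0}, {"tx": 0, "ty": 0, "tz": 0, "roll": 0}]}}

```text
clock: 11.65
tool_pos: [453.8, 364.9, 186.6]
ee_rot: [3.139, 0.011, -0.005]
ft_force: [-0.2, 0.5, 0.4]
finger_gap: 1.002
grip_force: 0.0
```

```bash
python3 - <<'E'
from h import *
import pickle
go(455,366,42)
d3=pickle.load(open('w3.pkl','rb'))
q=lambda u,v,z: onz(d3,(u/1.4,v/1.4),z)[:2].round(1)
print('dock floor centre',q(384,172,46),'stripe ends',q(384,136,46),q(384,208,46),'rim',q(305,248,97),q(463,248,97))
d=snap('wrist');pickle.dump(d,open('w4.pkl','wb'));save(d,'w4.png',f=1.4)
for s,ce,m in blobs(d,(20,120,80),(34,255,255),200): 
    pts=np.argwhere(m)[:,::-1]; w=np.array([onz(d,p,70)[:2] for p in pts],np.float32);print('yellow',s,ce,cv2.minAreaRect(w))
E
```

```text
clock 11.65 at [453.8 364.9 186.6] yaw 0.007 axis [-0.003 -0.002 -1.   ] units [ 0.011 -0.01   0.964] minrows 3.525927212831427
dock floor centre [567.7 -28.2] stripe ends [589.4 -31.8] [545.  -24.4] rim [534.4  21.8] [520.3 -65.8]
yellow [    0     0   560   369 90850] [229.0167639  163.68319207] ((441.77874755859375, 375.13555908203125), (334.94708251953125, 550.5528564453125), 0.4653262794017792)
yellow [ 254  169   42   69 2694] [275.06570156 202.48775056] ((452.9421691894531, 366.9541320800781), (61.605098724365234, 35.52145004272461), 2.414377450942993)
yellow [512 292  48  67 796] [541.26884422 323.61180905] ((327.7222595214844, 93.06576538085938), (85.02440643310547, 32.838706970214844), 50.37635803222656)
yellow [ 68 378  57  42 883] [ 97.75198188 402.38958097] ((231.5603790283203, 564.8844604492188), (56.95639419555664, 62.396575927734375), 0.2580340504646301)
yellow [431 379  56  41 911] [457.01207464 402.36992316] ((232.80624389648438, 161.2564697265625), (55.8126335144043, 62.16295623779297), 0.25803515315055847)
```

View pics/w4.png

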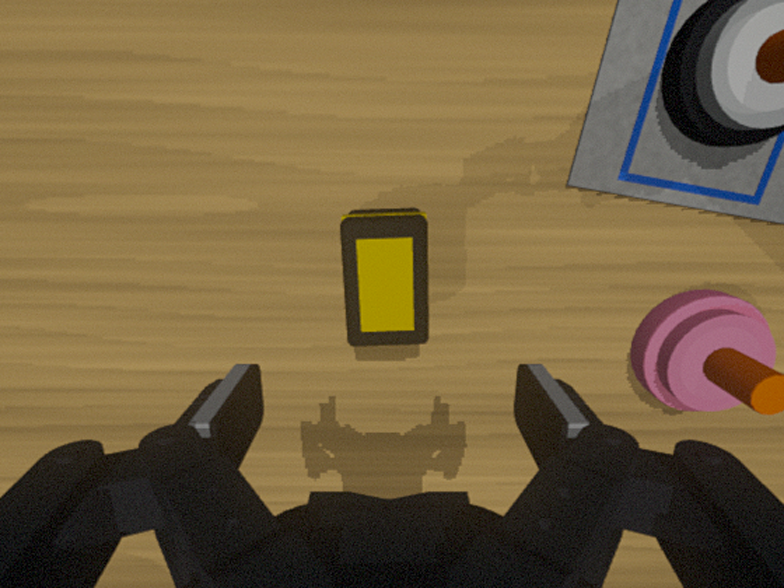

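The wrist view shows the pack's top at (388,282), long side up the image, nearly aligned with the hand, and nothing near the fingers' way down.

Request:
{"api": "arm_command", "payload": {"plan": [{"tx": 0, "ty": -0.01, "tz": 0, "roll": -0.25}, {"tx": 0, "ty": 0, "tz": 0.23, "roll": 0}, {"tx": 0, "ty": 0, "tz": 0.25, "roll": 0}, {"tx": 0, "ty": 0, "tz": 0.25, "roll": 0}, {"tx": 0, "ty": 0, "tz": 0.2, "roll": 0}, {"tx": 0, "ty": 0, "tz": 0.1, "roll": 0}, {"tx": 0, "ty": 0, "tz": 0, "roll": 0}, {"tx": 0, "ty": 0, "tz": 0, "roll": 0}]}}

```text
clock: 12.37
tool_pos: [454.6, 366.4, 33.6]
ee_rot: [3.14, 0.052, -0.002]
ft_force: [1.1, 0.8, -0.6]
finger_gap: 1.0
grip_force: 0.0
```

Request:
{"api": "arm_command", "payload": {"plan": [{"tx": 0, "ty": 0, "tz": 0, "roll": 0}, {"tx": 0, "ty": 0, "tz": 0, "roll": 0}, {"tx": 0, "ty": 0, "tz": 0, "roll": 0}, {"tx": 0, "ty": 0, "tz": 0, "roll": 0}, {"tx": 0, "ty": 0, "tz": 0, "roll": 0}, {"tx": 0, "ty": 0, "tz": 0, "roll": 0}, {"tx": 0, "ty": 0, "tz": 0, "roll": 0}], "hand": 0, "newtons": 25}}

```text
clock: 12.95
tool_pos: [455.6, 367.4, 35.9]
ee_rot: [-3.14, -0.054, -0.004]
ft_force: [1.3, -0.9, 7.0]
finger_gap: 0.628
grip_force: 29.3
```

Request:
{"api": "arm_command", "payload": {"plan": [{"tx": 0, "ty": 0, "tz": -0.1, "roll": 0}, {"tx": 0, "ty": 0, "tz": -0.2, "roll": 0}, {"tx": 0, "ty": 0, "tz": -0.2, "roll": 0}, {"tx": 0, "ty": 0, "tz": -0.2, "roll": 0}, {"tx": 0, "ty": 0, "tz": -0.1, "roll": 0}, {"tx": 0, "ty": 0, "tz": 0, "roll": 0.65}, {"tx": 0, "ty": 0, "tz": 0, "roll": 0.65}, {"tx": 0, "ty": 0, "tz": 0, "roll": 0.65}]}}

```text
clock: 13.62
tool_pos: [454.0, 366.6, 154.0]
ee_rot: [3.131, -0.258, -0.001]
ft_force: [0.0, -0.0, -5.1]
finger_gap: 0.628
grip_force: 28.7
```

```bash
python3 - <<'E'
from h import *
s=telemetry.state();print(s['finger_gap'],s['grip_force'],s['ft_force'])
t=-.161;p=np.array([568.5,-28.2])+10*np.array([np.cos(t),np.sin(t)]);print(p)
go(*p,s['tool_pos'][2])
E
```

```text
0.6281881038770581 28.72635304927826 [ 2.83082239e-02 -1.61238497e-03 -5.10095966e+00]
[578.37067472 -29.80305354]
clock 13.62 at [454.  366.6 154. ] yaw -0.164 axis [-0.001 -0.    -1.   ] units [1.251 2.472 0.   ] minrows 10.133965679378623
```

Request:
{"api": "arm_command", "payload": {"plan": [{"tx": 0.05, "ty": 0.1, "tz": 0, "roll": 0}, {"tx": 0.104, "ty": 0.206, "tz": 0, "roll": 0}, {"tx": 0.104, "ty": 0.206, "tz": 0, "roll": 0}, {"tx": 0.104, "ty": 0.206, "tz": 0, "roll": 0}, {"tx": 0.104, "ty": 0.206, "tz": 0, "roll": 0}, {"tx": 0.104, "ty": 0.206, "tz": 0, "roll": 0}, {"tx": 0.104, "ty": 0.206, "tz": 0, "roll": 0}, {"tx": 0.104, "ty": 0.206, "tz": 0, "roll": 0}, {"tx": 0.104, "ty": 0.206, "tz": 0, "roll": 0}, {"tx": 0.104, "ty": 0.206, "tz": 0, "roll": 0}, {"tx": 0.104, "ty": 0.206, "tz": 0, "roll": 0}, {"tx": 0.104, "ty": 0.206, "tz": 0, "roll": 0}, {"tx": 0.05, "ty": 0.1, "tz": 0, "roll": 0}, {"tx": 0, "ty": 0, "tz": 0, "roll": 0}, {"tx": 0, "ty": 0, "tz": 0, "roll": 0}, {"tx": 0, "ty": 0, "tz": 0, "roll": 0}]}}

```text
clock: 14.95
tool_pos: [578.6, -27.5, 153.5]
ee_rot: [-3.131, 0.253, 0.003]
ft_force: [-0.1, -0.5, -4.7]
finger_gap: 0.628
grip_force: 28.8
```

```bash
python3 - <<'E'
from h import *
s=telemetry.state();print(s['finger_gap'],s['grip_force'],s['ft_force'])
go(579,-29.8,108)
d=snap('side');save(d,'s5.png',(200,110,400,260),4)
d=snap('wrist');save(d,'w5.png',f=1.4)
E
```

```text
0.628122656203302 28.813965618610382 [-0.14659985 -0.52389851 -4.65466851]
clock 14.95 at [578.6 -27.5 153.5] yaw -0.161 axis [-0.002  0.001 -1.   ] units [0.006 0.014 0.303] minrows 1.1112087598406457
```

View pics/s5.png

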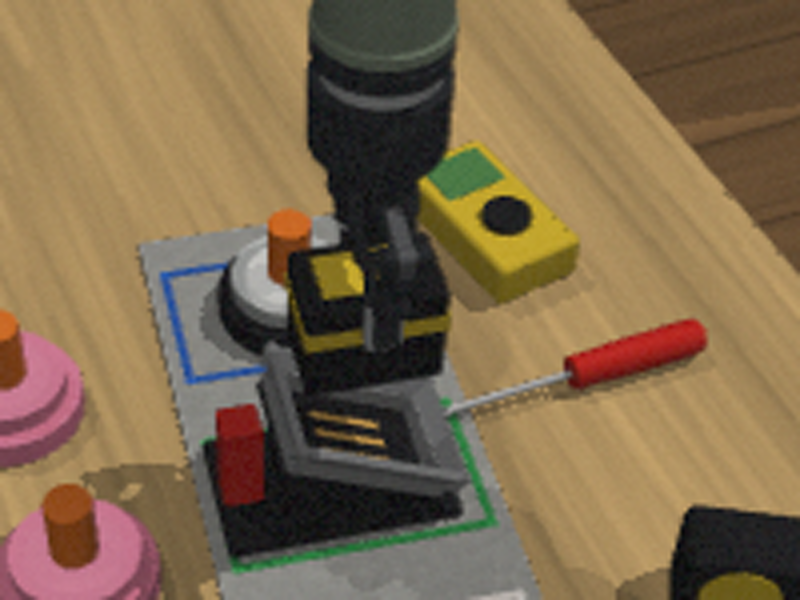

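The side view shows the pack held level above the dock, its foot at (370,380) over the open cradle. The charger is inside green, and the lamp and bystanders are untouched.

Request:
{"api": "arm_command", "payload": {"plan": [{"tx": 0.003, "ty": 0.014, "tz": 0.1, "roll": 0}, {"tx": 0, "ty": 0, "tz": 0.1, "roll": 0}, {"tx": 0, "ty": 0, "tz": 0.08, "roll": 0}, {"tx": 0, "ty": 0, "tz": 0.05, "roll": 0}, {"tx": 0, "ty": 0, "tz": 0, "roll": 0}, {"tx": 0, "ty": 0, "tz": 0, "roll": 0}]}}

```text
clock: 15.55
tool_pos: [579.5, -29.6, 104.6]
ee_rot: [3.131, -0.251, -0.001]
ft_force: [-0.1, 1.1, -4.1]
finger_gap: 0.629
grip_force: 28.8
```

Request:
{"api": "arm_command", "payload": {"plan": [{"tx": 0, "ty": 0, "tz": 0.02, "roll": 0}, {"tx": 0, "ty": 0, "tz": 0.02, "roll": 0}, {"tx": 0, "ty": 0, "tz": 0.02, "roll": 0}, {"tx": 0, "ty": 0, "tz": 0, "roll": 0}]}}

```text
clock: 15.88
tool_pos: [581.7, -30.5, 97.3]
ee_rot: [3.131, -0.253, 0.009]
ft_force: [2.6, -0.4, 1.6]
finger_gap: 0.628
grip_force: 29.9
```

Request:
{"api": "arm_command", "payload": {"plan": [{"tx": 0.013, "ty": 0, "tz": 0.017, "roll": 0}, {"tx": 0.013, "ty": 0, "tz": 0.017, "roll": 0}, {"tx": 0.013, "ty": 0, "tz": 0.017, "roll": 0}, {"tx": 0.013, "ty": 0, "tz": 0.017, "roll": 0}, {"tx": 0, "ty": 0, "tz": 0, "roll": 0}, {"tx": 0, "ty": 0, "tz": 0, "roll": 0}]}}

```text
clock: 16.38
tool_pos: [590.9, -32.0, 87.8]
ee_rot: [3.131, -0.253, 0.014]
ft_force: [5.5, -0.9, 5.3]
finger_gap: 0.626
grip_force: 31.3
```

Request:
{"api": "arm_command", "payload": {"plan": [{"tx": 0.006, "ty": 0, "tz": 0.02, "roll": 0}, {"tx": 0.006, "ty": 0, "tz": 0.02, "roll": 0}, {"tx": 0.006, "ty": 0, "tz": 0.02, "roll": 0}, {"tx": 0.006, "ty": 0, "tz": 0.02, "roll": 0}, {"tx": 0, "ty": 0, "tz": 0, "roll": 0}, {"tx": 0, "ty": 0, "tz": 0, "roll": 0}]}}

```text
clock: 16.88
tool_pos: [597.4, -33.0, 76.9]
ee_rot: [3.131, -0.253, 0.025]
ft_force: [9.8, -2.3, 6.7]
finger_gap: 0.625
grip_force: 33.9
```

```bash
python3 - <<'E'
from h import *
s=telemetry.state();print(s['finger_gap'],s['grip_force'],s['ft_force'])
t=-.161;dl=s['tool_pos'][:2]-[568.5,-28.2];print('ux',dl@[np.cos(t),np.sin(t)],'uy',dl@[-np.sin(t),np.cos(t)],s['tool_pos'][2])
d=snap('side');save(d,'s6.png',(230,140,380,260),5)
E
```

```text
0.6245694841129653 33.918097615242004 [ 9.8006787  -2.25467417  6.6790695 ]
ux 29.315433423577595 uy -0.12980494839784917 76.90101152264083
```

View pics/s6.png

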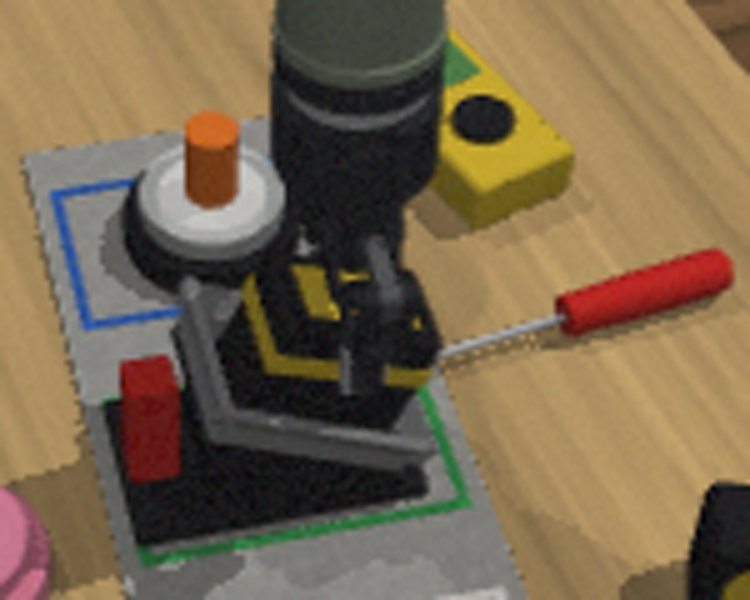

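Request:
{"api": "arm_command", "payload": {"plan": [{"tx": 0.008, "ty": 0, "tz": 0.015, "roll": 0}, {"tx": 0.008, "ty": 0, "tz": 0.015, "roll": 0}, {"tx": 0, "ty": 0, "tz": 0.015, "roll": 0}, {"tx": 0, "ty": 0, "tz": 0, "roll": 0}, {"tx": 0, "ty": 0, "tz": 0, "roll": 0}]}}

```text
clock: 17.35
tool_pos: [600.3, -33.4, 70.5]
ee_rot: [3.131, -0.252, 0.027]
ft_force: [10.2, -2.2, 7.2]
finger_gap: 0.629
grip_force: 35.0
```

```bash
cat > m.py <<'E'
from h import *
s=telemetry.state();print(s['clock'],s['finger_gap'],s['grip_force'],s['ft_force'])
t=-.161;dl=s['tool_pos'][:2]-[568.5,-28.2];print('ux',dl@[np.cos(t),np.sin(t)],'uy',dl@[-np.sin(t),np.cos(t)],s['tool_pos'][2])
d=snap('side')
for s,ce,m in blobs(d,(0,190,60),(4,255,255),25): print('red',s,ce)
E
python3 m.py
```

```text
17.35 0.6293301833844136 35.019986629486084 [10.20050524 -2.24710099  7.23554867]
ux 32.25491058870269 uy -0.02541673193348437 70.50781611759656
red [341 190  35  17 279] [358.6344086  197.81003584]
red [254 211  12  25 202] [259.61881188 222.91089109]
red [295 356  13  14 140] [301.07142857 362.62857143]
```

Request:
{"api": "arm_command", "payload": {"plan": [{"tx": 0, "ty": 0, "tz": 0, "roll": 0}, {"tx": 0, "ty": 0, "tz": 0, "roll": 0}, {"tx": 0, "ty": 0, "tz": 0, "roll": 0}, {"tx": 0, "ty": 0, "tz": 0, "roll": 0}, {"tx": 0, "ty": 0, "tz": 0, "roll": 0}, {"tx": 0, "ty": 0, "tz": -0.1, "roll": 0}, {"tx": 0, "ty": 0, "tz": -0.2, "roll": 0}, {"tx": 0, "ty": 0, "tz": -0.25, "roll": 0}, {"tx": 0, "ty": 0, "tz": -0.25, "roll": 0}, {"tx": 0, "ty": 0, "tz": -0.15, "roll": 0}, {"tx": 0, "ty": 0, "tz": 0, "roll": 0}, {"tx": 0, "ty": 0, "tz": 0, "roll": 0}], "hand": 1}}

```text
clock: 18.4
tool_pos: [593.4, -32.5, 210.2]
ee_rot: [3.131, -0.253, 0.004]
ft_force: [-0.5, 0.4, -1.1]
finger_gap: 1.003
grip_force: 0.0
```

```bash
cat > pk.py <<'E'
from h import *
a=-.161;ux=np.array([np.cos(a),np.sin(a),0]);uy=np.array([-np.sin(a),np.cos(a),0]);b=.48
o=np.array([568.5,-28.2,46.]);zd=np.sin(b)*ux+np.array([0,0,np.cos(b)]);xd=np.cos(b)*ux-np.array([0,0,np.sin(b)])
go(*(o+70*zd))
V={n:snap(n) for n in('wrist','side','top')}
Q={}
for n,d in V.items():
    c=proj(d,o+70*zd);print(n,'expect patch at',c.round(1))
    for s,ce,m in blobs(d,(22,150,90),(33,255,255),40):
        if np.hypot(*(ce-c))>60: continue
        h=cv2.convexHull(np.argwhere(m)[:,::-1].astype(np.float32)); q=cv2.approxPolyN(h,4).reshape(4,2)
        w=[]
        for p in q:
            oo,v=ray(d,p);t=((o+70*zd-oo)@zd)/(v@zd);X=oo+t*v-o-70*zd;w.append([X@xd,X@uy])
        w=np.array(w);print(n,s,ce.round(1),'dock xy of corners',w.round(1).tolist(),'mean',w.mean(0).round(1))
# charger check
d=V['wrist']
for s,ce,m in blobs(d,(0,200,170),(4,255,255),60):
    pts=np.argwhere(m)[:,::-1]; w=np.array([onz(d,p,82)[:2] for p in pts],np.float32);print('post',s[4],cv2.minAreaRect(w))
E
python3 pk.py
```

```text
clock 18.4 at [593.4 -32.5 210.2] yaw -0.161 axis [ 0.002 -0.    -1.   ] units [ 0.045 -0.001  0.681] minrows 2.497224548629607
wrist expect patch at [277.4 200. ]
wrist [ 256  159   43   72 2967] [277.  194.5] dock xy of corners [[-25.4, 18.3], [36.0, 17.5], [36.0, -16.7], [-24.3, -17.4]] mean [5.6 0.4]
wrist [246 244  64   4  88] [277.3 246.5] dock xy of corners [[-38.9, -25.5], [-39.0, 25.4], [-36.5, 25.4], [-36.5, -25.5]] mean [-37.7  -0.1]
side expect patch at [300.3 199.8]
side [313 145  32  41 556] [328.6 169.8] dock xy of corners [[98.8, 75.8], [77.9, 118.9], [145.3, 278.8], [219.3, 154.1]] mean [135.3 156.9]
side [280 195  36  25 140] [294.1 211.2] dock xy of corners [[25.9, -50.3], [20.0, -58.3], [-60.1, -58.5], [-58.8, 9.6]] mean [-18.2 -39.4]
side [291 194  25  14 207] [302.7 200.5] dock xy of corners [[-23.7, -17.3], [-23.3, 16.3], [38.4, 17.4], [38.8, -17.3]] mean [ 7.6 -0.2]
top expect patch at [294.1 191.2]
top [288 192  13   7  62] [293.7 194.7] dock xy of corners [[-22.1, -16.5], [-22.5, 14.8], [-4.9, 17.4], [-3.4, -18.7]] mean [-13.2  -0.7]
post 111 ((738.9711303710938, -12.03429126739502), (6.685915946960449, 21.803226470947266), 89.18508911132812)
post 357 ((499.7452392578125, -17.107757568359375), (18.9948787689209, 21.765357971191406), 80.31444549560547)
```

```bash
cat > tri.py <<'E'
from pk import *
def quad(d):
    c=proj(d,o+70*zd+6*xd)
    L=[(np.hypot(*(ce-c)),m) for s,ce,m in blobs(d,(22,150,90),(33,255,255),120)]
    m=min(L,key=lambda t:t[0])[1];q=cv2.approxPolyN(cv2.convexHull(np.argwhere(m)[:,::-1].astype(np.float32)),4).reshape(4,2)
    w=[]
    for p in q:
        oo,v=ray(d,p);t=((o+70*zd-oo)@zd)/(v@zd);X=oo+t*v-o-70*zd;w.append(np.arctan2(X@uy,(X@xd)-6))
    return q[np.argsort(w)]
A,B=quad(V['wrist']),quad(V['side']);P=[]
for p,q in zip(A,B):
    o1,v1=ray(V['wrist'],p);o2,v2=ray(V['side'],q);t=np.linalg.lstsq(np.c_[v1,-v2],o2-o1,rcond=None)[0]
    X=(o1+t[0]*v1+o2+t[1]*v2)/2;P.append([(X-o)@xd,(X-o)@uy,(X-o)@zd,np.linalg.norm(o1+t[0]*v1-o2-t[1]*v2)])
P=np.array(P);print(P.round(1));print('mean',P.mean(0).round(1))
n=np.cross(P[2,:3]-P[0,:3],P[3,:3]-P[1,:3]);n/=np.linalg.norm(n);print('normal in dock frame',(n*np.sign(n[2])).round(3))
E
python3 tri.py | tail -7
```

```text
post 353 ((499.9630126953125, -16.828227996826172), (18.7613468170166, 22.627878189086914), 83.08194732666016)
[[-24.2 -17.5  70.3   0.5]
 [ 37.1 -17.3  70.1   2.7]
 [ 36.9  17.3  70.2   2.4]
 [-23.8  16.7  70.    1.3]]
mean [ 6.5 -0.2 70.1  1.7]
normal in dock frame [0.    0.003 1.   ]
```

Request:
{"api": "arm_command", "payload": {"plan": [{"tx": 0.04, "ty": 0, "tz": 0, "roll": 0}, {"tx": 0.045, "ty": 0, "tz": 0, "roll": 0}, {"tx": 0, "ty": 0, "tz": 0, "roll": 0}, {"tx": 0, "ty": 0, "tz": 0.1, "roll": 0}, {"tx": 0, "ty": 0, "tz": 0.1, "roll": 0}, {"tx": 0, "ty": 0, "tz": 0.1, "roll": 0}, {"tx": 0, "ty": 0, "tz": 0.1, "roll": 0}, {"tx": 0, "ty": 0, "tz": 0.1, "roll": 0}, {"tx": 0, "ty": 0, "tz": 0.08, "roll": 0}, {"tx": 0, "ty": 0, "tz": 0.04, "roll": 0}, {"tx": 0, "ty": 0, "tz": 0, "roll": 0}, {"tx": 0, "ty": 0, "tz": 0, "roll": 0}], "hand": 0}}

```text
clock: 19.7
tool_pos: [606.0, -34.6, 116.2]
ee_rot: [3.131, -0.253, 0.0]
ft_force: [-0.3, -0.9, 0.5]
finger_gap: -0.002
grip_force: 0.0
```

Request:
{"api": "arm_command", "payload": {"plan": [{"tx": 0, "ty": 0, "tz": 0.02, "roll": 0}, {"tx": 0, "ty": 0, "tz": 0.02, "roll": 0}, {"tx": 0, "ty": 0, "tz": 0, "roll": 0}, {"tx": 0, "ty": 0, "tz": 0, "roll": 0}]}}

```text
clock: 20.03
tool_pos: [605.8, -34.5, 110.3]
ee_rot: [3.131, -0.253, 0.0]
ft_force: [-0.0, -1.5, -0.2]
finger_gap: -0.002
grip_force: 0.0
```

Request:
{"api": "arm_command", "payload": {"plan": [{"tx": 0, "ty": 0, "tz": 0.02, "roll": 0}, {"tx": 0, "ty": 0, "tz": 0.02, "roll": 0}, {"tx": 0, "ty": 0, "tz": 0.02, "roll": 0}, {"tx": 0, "ty": 0, "tz": 0, "roll": 0}, {"tx": 0, "ty": 0, "tz": 0, "roll": 0}]}}

```text
clock: 20.45
tool_pos: [610.2, -35.1, 109.4]
ee_rot: [3.131, -0.253, 0.022]
ft_force: [-3.6, -0.5, 33.7]
finger_gap: -0.002
grip_force: 13.5
```

Request:
{"api": "arm_command", "payload": {"plan": [{"tx": 0, "ty": 0, "tz": -0.03, "roll": 0}, {"tx": 0, "ty": 0, "tz": -0.03, "roll": 0}, {"tx": 0, "ty": 0, "tz": -0.1, "roll": 0}, {"tx": 0, "ty": 0, "tz": -0.2, "roll": 0}, {"tx": -0.05, "ty": 0, "tz": -0.25, "roll": 0}, {"tx": -0.05, "ty": 0, "tz": -0.1, "roll": 0}, {"tx": 0, "ty": 0, "tz": 0, "roll": 0}, {"tx": 0, "ty": 0, "tz": 0, "roll": 0}]}}

```text
clock: 21.12
tool_pos: [590.9, -32.1, 208.0]
ee_rot: [3.131, -0.253, 0.002]
ft_force: [-0.1, -0.7, -0.4]
finger_gap: -0.001
grip_force: 0.0
```

```bash
python3 tri.py | tail -7; python3 - <<'E'
from h import *
d,e=snap('top'),snap('side')
def near(v,c,lo,hi,r=40):
    return min([(np.hypot(*(ce-c)),ce) for s,ce,m in blobs(v,lo,hi,25)],key=lambda t:t[0])[1]
p,q=near(d,(417,247),(0,190,90),(4,255,255)),near(e,(301,362),(0,190,60),(4,255,255))
o1,v1=ray(d,p);o2,v2=ray(e,q);t=np.linalg.lstsq(np.c_[v1,-v2],o2-o1,rcond=None)[0];print('ball',p,q,o1+t[0]*v1,o2+t[1]*v2)
# box top rectangle in side view
h=cv2.cvtColor(e['color'],cv2.COLOR_RGB2HSV);m=cv2.inRange(h,np.array((0,0,185)),np.array((180,45,255)));m[:330]=0;m[410:]=0;m[:,:285]=0;m[:,350:]=0
w=np.array([onz(e,x[::-1],25)[:2] for x in np.argwhere(m)],np.float32);print('box side view',len(w),cv2.minAreaRect(w))
go(400,-398,85)
E
```

```text
top [288 193  12   5  45] [293.6 195. ] dock xy of corners [[-20.3, -17.3], [-20.7, 15.1], [-8.5, 16.9], [-7.2, -15.5]] mean [-14.2  -0.2]
[[-22.2 -17.   70.    1.4]
 [ 38.  -17.9  70.6   2.5]
 [ 38.3  17.5  70.    2.6]
 [-23.5  16.6  70.2   2.2]]
mean [ 7.6 -0.2 70.2  2.2]
normal in dock frame [-0.003  0.006  1.   ]
ball [417.         247.58974359] [300.91176471 362.44852941] [ 442.44669773 -391.31273143   97.90140947] [ 440.67620022 -390.87557692   97.67736426]
box side view 85 ((472.8750915527344, -406.622802734375), (64.2535629272461, 7.7934980392456055), 9.890520095825195)
clock 21.37 at [590.4 -32.1 205.8] yaw -0.161 axis [-0.003  0.    -1.   ] units [-0.859  2.611  0.809] minrows 10.483425961974552
```

The pack is still flush after the press (7.6 mm along dock x, about 70 mm top height, no tilt), and the charger hasn't moved. Next is the lever.

Request:
{"api": "arm_command", "payload": {"plan": [{"tx": 0, "ty": 0, "tz": 0, "roll": -0.78}, {"tx": 0, "ty": 0, "tz": 0, "roll": -0.78}, {"tx": 0, "ty": 0, "tz": 0, "roll": -0.78}, {"tx": 0, "ty": 0, "tz": 0, "roll": -0.77}, {"tx": -0.154, "ty": 0.202, "tz": 0, "roll": 0}, {"tx": -0.154, "ty": 0.202, "tz": 0, "roll": 0}, {"tx": -0.154, "ty": 0.202, "tz": 0, "roll": 0}, {"tx": -0.154, "ty": 0.202, "tz": 0, "roll": 0}, {"tx": -0.154, "ty": 0.202, "tz": 0, "roll": 0}, {"tx": -0.154, "ty": 0.202, "tz": 0, "roll": 0}, {"tx": -0.154, "ty": 0.202, "tz": 0, "roll": 0}, {"tx": -0.154, "ty": 0.202, "tz": 0, "roll": 0}, {"tx": -0.154, "ty": 0.202, "tz": 0, "roll": 0}, {"tx": -0.154, "ty": 0.202, "tz": 0, "roll": 0}, {"tx": -0.154, "ty": 0.202, "tz": 0, "roll": 0}, {"tx": 0, "ty": 0, "tz": 0, "roll": 0}, {"tx": 0, "ty": 0, "tz": 0, "roll": 0}]}}

```text
clock: 22.78
tool_pos: [388.2, -400.9, 206.4]
ee_rot: [-3.132, -0.229, 0.002]
ft_force: [0.3, 1.0, -0.8]
finger_gap: -0.004
grip_force: 0.0
```

```bash
python3 -c "
from h import *
go(389,-399,86)
d=snap('wrist')
for s,ce,m in blobs(d,(0,190,90),(4,255,255),60): print(s[4],ce,onz(d,ce,95))"
```

```text
clock 22.78 at [ 388.2 -400.9  206.4] yaw 0.146 axis [-0.001  0.002 -1.   ] units [ 0.008 -0.01   0.803] minrows 2.9374513445144506
460 [273.28043478 139.10434783] [ 442.82294733 -388.82671603   95.        ]
```

Request:
{"api": "arm_command", "payload": {"plan": [{"tx": 0, "ty": -0.015, "tz": 0.2, "roll": 0}, {"tx": 0, "ty": 0, "tz": 0.25, "roll": 0}, {"tx": 0, "ty": 0, "tz": 0.25, "roll": 0}, {"tx": 0, "ty": 0, "tz": 0.1, "roll": 0}, {"tx": 0, "ty": 0, "tz": 0, "roll": 0}, {"tx": 0.08, "ty": 0, "tz": 0, "roll": 0}, {"tx": 0.08, "ty": 0, "tz": 0, "roll": 0}, {"tx": 0.08, "ty": 0, "tz": 0, "roll": 0}, {"tx": 0.08, "ty": 0, "tz": 0, "roll": 0}, {"tx": 0.08, "ty": 0, "tz": 0, "roll": 0}, {"tx": 0.08, "ty": 0, "tz": 0, "roll": 0}, {"tx": 0.08, "ty": 0, "tz": 0, "roll": 0}, {"tx": 0, "ty": 0, "tz": 0, "roll": 0}, {"tx": 0, "ty": 0, "tz": 0, "roll": 0}]}}

```text
clock: 24.0
tool_pos: [472.9, -384.5, 87.4]
ee_rot: [-3.133, -0.237, -0.0]
ft_force: [0.0, -0.0, 0.6]
finger_gap: -0.001
grip_force: 0.0
```

Request:
{"api": "arm_command", "payload": {"plan": [{"tx": 0.03, "ty": 0, "tz": 0, "roll": 0}, {"tx": 0.03, "ty": 0, "tz": 0, "roll": 0}, {"tx": 0, "ty": 0, "tz": 0, "roll": 0}, {"tx": 0, "ty": 0, "tz": 0, "roll": 0}]}}

```text
clock: 24.33
tool_pos: [481.1, -383.6, 87.6]
ee_rot: [3.133, 0.235, 0.0]
ft_force: [0.0, 0.6, 0.4]
finger_gap: -0.001
grip_force: 0.0
```

```bash
python3 -c "
from h import *
go(485,-386,86)
e=snap('side')
for s,ce,m in blobs(e,(0,190,60),(4,255,255),25): print(s[4],ce,onz(e,ce,94).round(1))"
```

```text
clock 24.33 at [ 481.1 -383.6   87.6] yaw 0.15 axis [ 0. -0. -1.] units [0.024 0.02  0.011] minrows 0.11912749417059205
176 [364.55681818 195.78409091] [760.1 -68.4  94. ]
```

```bash
python3 -c "
from h import *
for n in('top','wrist','side'):
  e=snap(n)
  for s,ce,m in blobs(e,(0,120,50),(5,255,255),15)+blobs(e,(173,120,50),(180,255,255),15):
    w=onz(e,ce,95)
    if abs(w[1]+385)<90: print(n,s,ce.round(1),w.round(1))"
```

```text
top [410 222   6   7  29] [411.9 225. ] [ 508.3 -378.8   95. ]
wrist [ 253  197   53   55 2187] [279.1 223.5] [ 504.7 -380.4   95. ]
```

Request:
{"api": "arm_command", "payload": {"plan": [{"tx": 0.03, "ty": 0, "tz": 0, "roll": 0}, {"tx": 0.03, "ty": 0, "tz": 0, "roll": 0}, {"tx": 0, "ty": 0, "tz": 0, "roll": 0}, {"tx": 0, "ty": 0, "tz": 0, "roll": 0}]}}

```text
clock: 24.87
tool_pos: [484.4, -382.8, 87.5]
ee_rot: [-3.132, -0.238, 0.019]
ft_force: [-15.3, -4.4, 6.2]
finger_gap: -0.003
grip_force: 8.0
```

Request:
{"api": "arm_command", "payload": {"plan": [{"tx": 0, "ty": 0, "tz": 0, "roll": 0}, {"tx": -0.1, "ty": 0, "tz": 0, "roll": 0}, {"tx": -0.2, "ty": 0, "tz": 0, "roll": 0}, {"tx": -0.2, "ty": 0, "tz": 0, "roll": 0}, {"tx": 0, "ty": 0, "tz": -0.25, "roll": 0}, {"tx": 0, "ty": 0, "tz": -0.25, "roll": 0}, {"tx": -0.1, "ty": 0, "tz": -0.25, "roll": 0}, {"tx": -0.1, "ty": 0.1, "tz": -0.1, "roll": 0}, {"tx": 0, "ty": 0, "tz": 0, "roll": 0}, {"tx": 0, "ty": 0, "tz": 0, "roll": 0}, {"tx": 0, "ty": 0, "tz": 0, "roll": 0}]}}

```text
clock: 25.78
tool_pos: [388.2, -411.8, 213.9]
ee_rot: [-3.131, -0.234, 0.001]
ft_force: [0.4, -0.3, -0.3]
finger_gap: 0.0
grip_force: 0.0
```

```bash
python3 - <<'E'
from h import *
print(telemetry.state()['ft_force'])
a,b=snap('top'),snap('side')
def tri(lo,hi,X0,nm):
    P=[]
    for e in(a,b):
        c=proj(e,X0);L=[(np.hypot(*(ce-c)),ce) for s,ce,m in blobs(e,lo,hi,20)];P.append(min(L,key=lambda t:t[0])[1])
    o1,v1=ray(a,P[0]);o2,v2=ray(b,P[1]);t=np.linalg.lstsq(np.c_[v1,-v2],o2-o1,rcond=None)[0];print(nm,((o1+t[0]*v1+o2+t[1]*v2)/2).round(1),np.linalg.norm(o1+t[0]*v1-o2-t[1]*v2).round(1),np.round(P,1).tolist())
tri((0,190,60),(4,255,255),(510,-380,92),'ball')
tri((0,190,60),(4,255,255),(500,-17,70),'post')
tri((5,180,120),(14,255,255),(592,127,75),'lamp post')
tri((0,190,60),(4,255,255),(780,-8,12),'screwdriver')
# pack patch in side view on dock top plane
g=-.161;ux=np.array([np.cos(g),np.sin(g),0]);uy=np.array([-np.sin(g),np.cos(g),0]);o=np.array([568.5,-28.2,46.]);zd=np.sin(.48)*ux+[0,0,np.cos(.48)];xd=np.cos(.48)*ux-[0,0,np.sin(.48)]
for s,ce,m in blobs(b,(22,150,90),(33,255,255),40):
    oo,v=ray(b,ce);X=oo+v*((o+70*zd-oo)@zd)/(v@zd)-o
    if np.linalg.norm(X)<110: print('pack patch',s[4],[(X@k).round(1) for k in(xd,uy,zd)])
E
```

```text
[ 0.35989632 -0.34646308 -0.32796442]
ball [ 508.1 -381.7   93.5] 1.9 [[412.8, 224.8], [331.1, 345.5]]
post [588.8 -80.5 181.7] 232.9 [[288.2, 225.9], [359.5, 197.6]]Traceback (most recent call last):
  File "<stdin>", line 11, in <module>
  File "<stdin>", line 7, in tri
ValueError: min() iterable argument is empty
```

```bash
python3 -c "
from h import *
print(ctrl.close_job())"
```

```text
the job is handed in; nothing more can be done
None
```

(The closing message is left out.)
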